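# Hoist the dip basket onto the boom hook and hang it over the drip tray

## Task

Hang the handled steel basket on the hook of the little lifting stand without picking it up: turn the boom round to the basket's side, slide the basket along the bench until its handle is right above the lowered hook, and press the boom's rear pad down as far as it goes so that the hook takes the handle and lifts the basket. Then push the boom round, not touching the basket once it is off the bench, until the basket hangs still over the middle of the drip tray. Leave everything else on the bench where it is.

Things in the scene. Friction and masses are not known exactly. Their poses are not given: they have to be found in the camera images.
- basket: loose open steel basket with slotted sides, 110 (its x) x 150 (y) x 70 mm high, 0.25-0.4 kg; the one with a handle: a fixed peaked arch of 12 mm round bar across its middle in its x-z plane: uprights at x = +-53 mm to 150 mm height, then sloping up to the peak above the centre. Origin: centre of the underside. It stands left or right of the stand, y axis roughly towards or away from it
- handle (a point): peak of the basket's handle, on the bar's axis, 185 mm above the basket's underside (lower side of the bar at 178 mm); axes as the basket
- stand: fixed lifting stand: round grey base of 136 mm diameter, 32 mm post, on top a turret carrying a boom. Origin: centre of the base's underside on the bench; the swivel axis is the vertical through it
- pivot (a point): on the swivel axis, 222 mm above the bench, where the tilt axis crosses it; the boom is a straight dark steel bar 20 mm wide, 12 mm high through this point, reaching 150 mm ahead of it, where the hook begins, and 150 mm behind it, where the press pad is. x axis: the boom's horizontal direction towards the hook
- hook (a point): bottom of the hook's V-shaped saddle, where the handle will rest, of 28 x 6 mm strap; in the boom's frame 190 mm ahead of the pivot, 31 mm below the boom's axis; tip 225 mm ahead, 12 mm above. Boom lowered: tip's top under 150 mm, saddle about 105 mm above the bench and 156 mm from the swivel axis; a handle peak 140 to 190 mm from that axis is caught. x: out along the boom, z: its up
- turret (a joint): swivel of the boom about the vertical, rad, counter-clockwise from above positive, limits -2.0 to 2.0; 0: boom points along the stand's x axis. Stiff (0.3 N m), stays where it is left; push the boom sideways to turn it
- boom (a joint): tilt of the boom, rad; negative: hook end lowered, 0: level, 0.2: upper stop, pad fully down, basket then about 60 mm above the bench; lower stop -0.52. Stiff friction hinge, stays where it is left, loaded or not. To lift, press (10-15 N) the black pad at the boom's rear end: 50 x 50 mm, its top face centred 155 mm behind the pivot, 14 mm above the boom's axis
- tray: fixed shallow aluminium drip tray, 220 x 220 x 18 mm, beyond the stand. Origin: centre of the underside
- tote: bystander: the same steel tote, 110 x 150 x 70 mm, without a handle; origin at the centre of the underside
- can: bystander: can 60 mm in diameter, 170 mm tall; origin at the centre of the underside
- drill_case: bystander: blue case 70 x 100 x 25 mm; origin at the centre of the underside
- screwdriver: bystander: screwdriver lying along its x axis, about 200 mm long
- sanding_block: bystander: cork sanding block 60 x 110 x 35 mm; origin at the centre of the underside
- screw_box: bystander: cardboard box 75 x 100 x 50 mm; origin at the centre of the underside
- clamp: bystander: black spring clamp 130 x 60 x 22 mm lying flat; origin at the centre of the underside
Mind the look-alikes: they are no part of the job. What is shaped like the basket but pink is not meant.

How it is judged:
On the way, in this order (a step that is already met when the one before it is completed fails the run):
1. the basket stands on the bench with its handle above the hook (horizontal distance between handle and hook below 0.045 m and z of handle in the frame of hook above 0 m and height (world z) of basket below 0.012 m), for 0.1 s.
2. the basket hangs on the hook, clear of the bench, not touched by the robot (height (world z) of basket above 0.04 m and contact force between basket and stand above 0.8 N and distance between handle and hook below 0.04 m and contact force between each of the arm, the fingers and basket below 0.1 N), for 0.2 s.
At the end, for the whole second after the job is handed in: The basket hangs by its handle in the hook (handle bar within 40 mm of the saddle), underside more than 40 mm above the bench, tilted less than 0.3 rad, its centre within 50 mm of the tray's centre seen from above, at rest (under 80 mm/s) (height (world z) of basket above 0.04 m and contact force between basket and stand above 0.8 N and distance between handle and hook below 0.04 m and horizontal distance between basket and tray below 0.05 m and angle between basket's own z axis and vertical below 0.3 rad and linear speed of basket below 0.08 m/s and velocity of joint turret between -0.05 and 0.05 rad/s); the robot touches nothing.
It fails at once if the robot touches the basket while it is off the bench (more than 25 mm up) (height (world z) of basket above 0.025 m and contact force between any of the fingers, the arm and basket above 0.5 N).
It fails at once if the basket is tipped over (angle between basket's own z axis and vertical above 0.7 rad).
It fails at once if another thing on the bench is moved by more than 30 mm (distance of any of tote, can, drill_case, screwdriver, sanding_block, screw_box, clamp from where it was at the start of the episode above 0.03 m).
It also fails if it takes over 72 s, if anything falls off the work surface, if the arm or the gripper's body presses on something with over 40 N, if the wrist force passes 120 N, or if a joint passes its speed limit or range.

## Robot

A 6-joint arm with a two-finger parallel gripper is mounted at the origin on the work surface. World frame = base frame: x ahead of the robot, y to its left, z up, the work surface at z = 0. Lengths are in m, angles in rad, forces in N, time in s.
With the tool pointing down it reaches from about 0.35 to 0.85 m from the base axis. Payload 8.1 kg.
Tool frame: the origin (TCP) lies on the centre line of the jaws, within the pads' length; the fingertips stand robot.tips_ahead ahead of it and the grasp point (between the pads) lies 6 mm ahead of it (robot.tips_ahead is the distance from the TCP to the fingertips, in m); z points along the fingers, y is the line along which they close (so a half turn about z gives the same grasp; the last joint's range is limited). The gripper opens to 93 mm and grips with 3 to 60 N. Pads are 15 mm wide; open, the fingers measure 128 mm over their backs; the gripper's body (75 mm by 188 mm) begins 65 mm behind the grasp point.
Start: joints at [-1.194, 0.13, 1.488, -0, 1.523, -0.085], TCP at [0.267, -0.537, 0.244] pointing down, gripper open.
Joint ranges: [-2.96, 2.96], [-0.89, 2.26], [0.02, 2.5], [-1.34, 4.48], [0, 2.73], [-2.66, 2.66]. Speed limits (rad/s): [2.39, 2.39, 2.79, 3.14, 3.14, 3.14].

## Interface

Orientations are given as a rotation vector (axis times angle).
In Python, from plant import robot gives the robot as it stands.
- The arm moves only by the tool apply_moves, never from a script. Its arguments are lists of equal length, an entry for each row: "delta_pos": the shift along the tool's x, y, z in cm, a list of three; "twist": the turn about the tool's z in rad. A call has 1 to 8 rows; each row shifts and turns the commanded pose from where the row before left it, along the tool's axes as they then stand; what a row does not reach is not made up. A row lasts 1/8 s, in which the tool goes at most 62.5 mm and 10.7 degrees, less where a joint would pass 70% of its speed; a pose out of reach is approached as far as the arm can. A call with a gripper value outside its range is refused whole. "gripper" is the finger opening in cm, from 0 to 9.3, set as the call begins (left out, the last holds). The fingers move at their own pace and stop on an object; "squeeze" is the grip in N (left out, the last holds). Time passes only in rows, so rows that do not move let the fingers close. It gives the time, the measured TCP pose, the force, the opening and the grip force at its end, in the units of the state.
- robot.read_state(): the state, without advancing time (a new reading comes with each control period).
- robot.read_camera(name): name is "scene" or "top"; returns a dict with "frame" (400x640x3 uint8, red, green, blue), "vertical_fov" (degrees; the focal length in pixels is half the picture's height over the tangent of half this angle, whatever the lens; pixels are square), "cx", "cy" (the principal point, pixels), "k1" (the pictures are not rectified: a ray, as slopes to the right and down, at radius r is drawn at 1 + k1 r^2 times it, then the intrinsics apply), "R" (3x3) and "t" (3): a world point X has camera coordinates R X + t. Camera axes: x right, y down, z forward; pixel columns grow to the right and rows downward; lengths in m; the calibration is good to about 2 mm. A picture is of the moment at which its call begins. There is no depth.
- robot.close_job(): hands the job in; it is judged then, once.
The state is a dict: "t": time; "q": joint angles; "dq": joint speeds; "joint_torque": joint torques, N m; "tool_pos": TCP position; "orientation": TCP orientation; "force": force on the tool from outside, world axes, zero at the start; "wrist_torque": the same for the moment, N m; "opening": finger opening in m; "gripper_force": force on a finger pad.
Only numpy, scipy, OpenCV 4.12 (cv2) and the standard library are available. Lean on these libraries where they do the work, as an engineer would, in place of code of your own. Each camera call takes 0.05 s, during which the arm holds its last target. There are 200 camera calls.

## Working session

There is one attempt and no reset: what is moved stays moved. The work goes in short steps, Python scripts to look and compute and a tool call to move; the robot and the scene stay as the last step left them, time stands still between calls to the robot, and variables do not carry over. Pictures are saved under pics/ and viewed, at most 10 in all, crops included, and the job is handed in when it is done.

Besides the shell and the picture viewer there is one more tool, called after "Call:" as a command line: name --pt "numbers of a row" for each row, then --argument value for the rest. apply_moves: Moves the arm, as the interface text tells. Its arguments: {"type":"object","properties":{"delta_pos":{"type":"array"},"twist":{"type":"array"},"gripper":{"type":"number"},"squeeze":{"type":"number"}},"required":["delta_pos","twist"]}

```bash
mkdir -p pics; cat > h.py <<'E'
import numpy as np, cv2
from plant import robot
def K(c):
    f=200/np.tan(np.radians(c["vertical_fov"])/2)
    return np.array([[f,0,c["cx"]],[0,f,c["cy"]],[0,0,1.]])
def dist(c): return np.array([c["k1"],0,0,0.])
def proj(c,P):
    P=np.atleast_2d(np.array(P,float))
    return cv2.projectPoints(P,cv2.Rodrigues(np.array(c["R"]))[0],np.array(c["t"],float),K(c),dist(c))[0][:,0]
def ground(c,px,z):
    u=cv2.undistortPoints(np.array(px,float).reshape(-1,1,2),K(c),dist(c))[:,0]
    R=np.array(c["R"]);t=np.array(c["t"]);C=-R.T@t
    d=np.c_[u,np.ones(len(u))]@R
    z=np.broadcast_to(z,len(u))
    return C+d*((z-C[2])/d[:,2])[:,None]
def shot(n,f=None):
    c=robot.read_camera(n)
    if f: cv2.imwrite("pics/"+f,c["frame"][:,:,::-1])
    return c
E
python3 - <<'E'
from h import *
import pickle
for n in("scene","top"):
    c=shot(n,n+"0.png"); pickle.dump(c,open(n+".pkl","wb"))
    print(n,c["vertical_fov"],c["k1"],-np.array(c["R"]).T@np.array(c["t"]))
print(robot.read_state(),robot.tips_ahead)
E
```

```text
scene 53.508123029380556 -0.07102952254991278 [1.47232186 0.6510617  0.9693411 ]
top 48.92872958290437 0.03264613966704786 [3.92324058e-01 5.81338645e-04 1.56651658e+00]
{'t': 0.1, 'q': array([-1.19438687e+00,  1.31086495e-01,  1.48914596e+00,  1.86988700e-05,
        1.52299984e+00, -8.54228359e-02]), 'dq': array([-9.15605116e-04, -6.10346043e-04, -2.48194597e-03, -4.24995585e-04,
        6.07867689e-04, -1.26518572e-05]), 'joint_torque': array([ 1.82370317e-03, -5.61342716e+01, -4.93094873e+01,  7.70314015e-02,
        2.92333681e-02, -1.18564887e-05]), 'tool_pos': array([ 0.26719684, -0.53670481,  0.24270521]), 'orientation': array([-3.05662417e+00, -7.18641265e-01,  3.44198246e-04]), 'force': array([-0.47484659, -0.13385346,  0.43970114]), 'wrist_torque': array([-0.03571642,  0.01211172,  0.01240247]), 'gripper_force': 0.0, 'opening': 0.09314468565013653} 0.025
```

View pics/scene0.png

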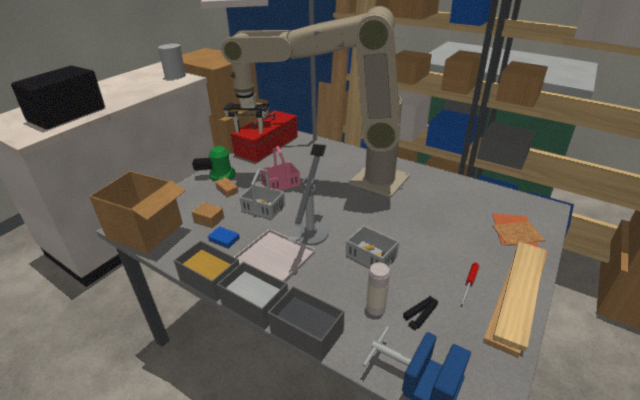

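View pics/top0.png

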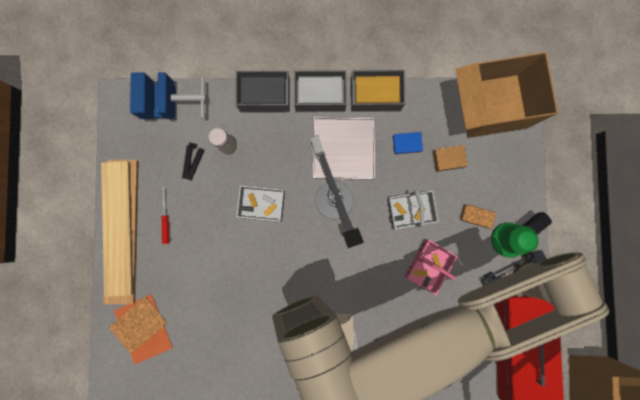

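```bash
python3 - <<'E'
from h import *
import pickle
c=pickle.load(open("top.pkl","rb"));s=pickle.load(open("scene.pkl","rb"))
a=cv2.resize(c["frame"][110:310,290:510],None,fx=3.6,fy=3,interpolation=cv2.INTER_CUBIC)[:, :, ::-1]
a=cv2.resize(c["frame"][110:300,295:495],None,fx=3,fy=3,interpolation=cv2.INTER_CUBIC)
cv2.imwrite("pics/topc.png",a[:,:,::-1])
a=cv2.resize(s["frame"][130:290,190:390],None,fx=3.7,fy=3.7,interpolation=cv2.INTER_CUBIC)
cv2.imwrite("pics/scc.png",a[:,:,::-1])
E
```

```text
(no output)
```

View pics/topc.png

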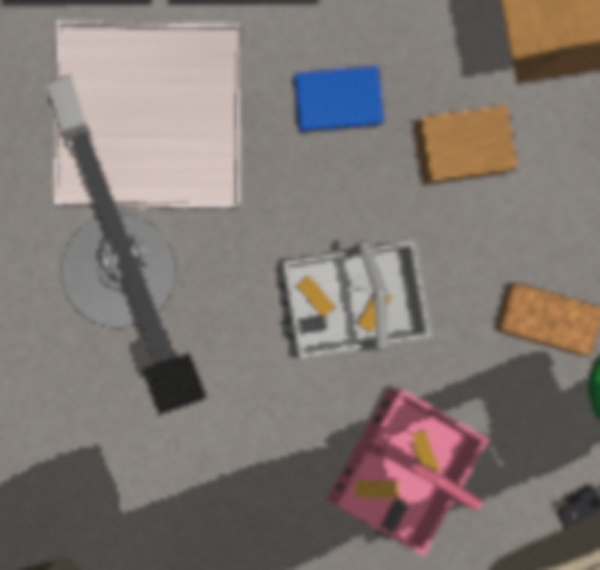

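View pics/scc.png

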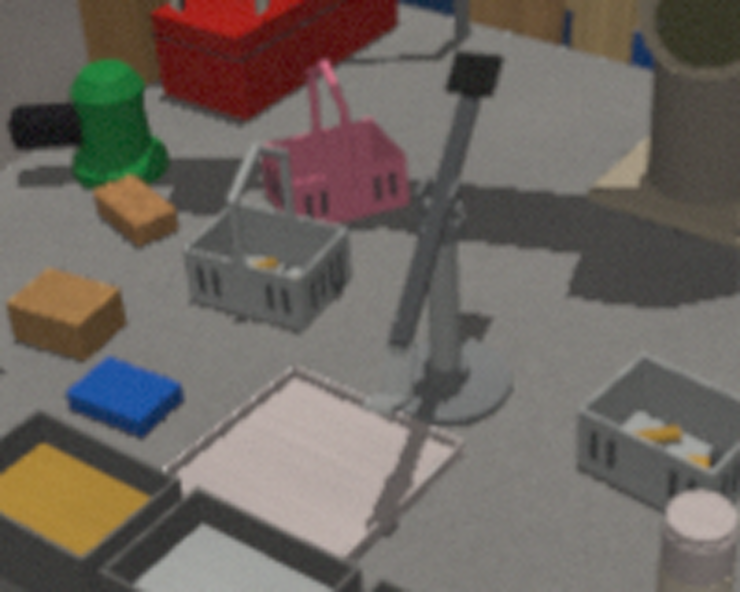

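```bash
python3 - <<'E'
from h import *
import pickle
c=pickle.load(open("top.pkl","rb"));s=pickle.load(open("scene.pkl","rb"))
T=lambda p,z:ground(c,np.array(p)/3.+[295,110]-0.33,z)
S=lambda p,z:ground(s,np.array(p)/3.7+[190,130]-0.36,z)
np.set_printoptions(precision=4,suppress=True)
print("rim",T([(285,262),(415,243),(428,338),(298,355)],.07),T([(285,262),(415,243),(428,338),(298,355)],.07).mean(0))
print("peak",T([(382,290)],.19), "scene",S([(265,150)],.19))
st=T([(118,270)],.006)[0];print("stand",st)
pc=T([(143,372),(190,352),(206,393),(160,412)],.311);print("pad",pc,pc.mean(0),np.linalg.norm(pc.mean(0)[:2]-st[:2]))
t=T([(57,20),(240,25),(240,207),(53,205)],.018);print("tray",t,t.mean(0))
print("hooktip",T([(58,80),(58,80)],[.10,.22]))
print("pad scene",S([(475,75)],.311))
pk=T([(400,388),(490,438),(427,555),(330,500)],.07);print("pink",pk)
print("pinkpeak end",T([(482,505)],.16))
print("block",T([(512,283),(600,303),(590,355),(500,320)],.035))
E
```

```text
rim [[ 0.5096 -0.235   0.07  ]
 [ 0.5304 -0.3829  0.07  ]
 [ 0.4224 -0.3951  0.07  ]
 [ 0.4039 -0.2479  0.07  ]] [ 0.4666 -0.3152  0.07  ]
peak [[ 0.4703 -0.3167  0.19  ]] scene [[ 0.4705 -0.2978  0.19  ]]
stand [ 0.5062 -0.0469  0.006 ]
pad [[ 0.3867 -0.0606  0.311 ]
 [ 0.4054 -0.1054  0.311 ]
 [ 0.3665 -0.1201  0.311 ]
 [ 0.3489 -0.0764  0.311 ]] [ 0.3769 -0.0906  0.311 ] 0.13650059946868628
tray [[ 0.8043  0.024   0.018 ]
 [ 0.797  -0.194   0.018 ]
 [ 0.5791 -0.1911  0.018 ]
 [ 0.5827  0.0297  0.018 ]] [ 0.6908 -0.0829  0.018 ]
hooktip [[0.7141 0.0219 0.1   ]
 [0.6877 0.0202 0.22  ]]
pad scene [[ 0.4055 -0.0695  0.311 ]]
pink [[ 0.3662 -0.3622  0.07  ]
 [ 0.3098 -0.4617  0.07  ]
 [ 0.1803 -0.3877  0.07  ]
 [ 0.2414 -0.2808  0.07  ]]
pinkpeak end [[ 0.2448 -0.4234  0.16  ]]
block [[ 0.4864 -0.5029  0.035 ]
 [ 0.4627 -0.6034  0.035 ]
 [ 0.4027 -0.5899  0.035 ]
 [ 0.4436 -0.4879  0.035 ]]
```

```bash
cat >> h.py <<'E'
def tri(c,p,s,q):
    M=[K(k)@np.c_[np.array(k["R"]),np.array(k["t"])] for k in (c,s)]
    u=[cv2.undistortPoints(np.array(a,float).reshape(1,1,2),K(k),dist(k),P=K(k))[0,0] for a,k in ((p,c),(q,s))]
    X=cv2.triangulatePoints(M[0],M[1],u[0],u[1])[:,0];return X[:3]/X[3]
E
python3 - <<'E'
from h import *
import pickle
c=pickle.load(open("top.pkl","rb"));s=pickle.load(open("scene.pkl","rb"))
np.set_printoptions(precision=4,suppress=True)
f=lambda p,q:tri(c,np.array(p)/3.+[294.67,109.67],s,np.array(q)/3.7+[189.64,129.64])
print("pad",f((175,382),(475,75)))
print("peak",f((383,290),(265,150)))
print("boomfront",f((78,135),(402,340)))
print("tip",f((60,80),(385,404)))
E
```

```text
pad [ 0.3762 -0.0912  0.2925]
peak [ 0.4664 -0.3133  0.1847]
boomfront [0.6393 0.0007 0.1657]
tip [0.7021 0.0222 0.145 ]
```

```bash
cat >> h.py <<'E'
from scipy.spatial.transform import Rotation as Rn
ST=np.array([.5062,-.0469])
def pose():
    s=robot.read_state();X=Rn.from_rotvec(s["orientation"]).as_matrix()
    return np.r_[s["tool_pos"],np.arctan2(X[1,0],X[0,0])],s
def polar(b,r,z,yaw): return np.r_[ST+r*np.array([np.cos(b),np.sin(b)]),z,yaw]
def plan(wps,p=None):
    """wps: poses (x,y,z,yaw), one row each; prints rows for apply_moves"""
    if p is None: p=pose()[0]
    p=np.array(p,float);dp=[];tw=[]
    for w in wps:
        d=w[:3]-p[:3];c,s=np.cos(p[3]),np.sin(p[3])
        A=np.array([[c,s,0],[s,-c,0],[0,0,-1]])
        r=np.round(A@d*100,1)+0.;t=np.round(-(w[3]-p[3]),2)+0.
        p[:3]+=A.T@r/100;p[3]-=t;dp.append(r.tolist());tw.append(float(t))
    for i in range(0,len(dp),8): print(dp[i:i+8],tw[i:i+8])
    return p
def lin(a,b,n): return [np.array(a)+(np.array(b)-a)*k/n for k in range(1,n+1)]
E
python3 - <<'E'
from h import *
p,s=pose();print(p)
up=np.r_[p[:2],.40,p[3]]
b=np.pi+.328
over=polar(b,.085,.40,b)
print(over)
w=lin(p,up,4)+lin(up,over,20)+lin(over,polar(b,.085,.263,b),4)
print(plan(w))
E
```

```text
[ 0.26719684 -0.53670481  0.24270521  0.46183125]
[ 0.42573147 -0.07428278  0.4         3.46959265]
[[0.0, 0.0, -3.9], [0.0, 0.0, -4.0], [0.0, 0.0, -3.9], [0.0, 0.0, -3.9], [1.7, -1.7, 0.0], [2.0, -1.4, 0.0], [2.2, -1.2, 0.0], [2.3, -0.8, 0.0]] [0.0, 0.0, 0.0, 0.0, -0.15, -0.15, -0.15, -0.15]
[[2.4, -0.4, 0.0], [2.4, -0.1, 0.0], [2.5, 0.3, 0.0], [2.3, 0.7, 0.0], [2.2, 1.0, 0.0], [2.1, 1.3, 0.0], [1.8, 1.6, 0.0], [1.6, 1.9, 0.0]] [-0.15, -0.15, -0.15, -0.15, -0.15, -0.15, -0.15, -0.15]
[[1.3, 2.1, 0.0], [0.9, 2.3, 0.0], [0.6, 2.3, 0.0], [0.2, 2.5, 0.0], [-0.1, 2.4, 0.0], [-0.5, 2.4, 0.0], [-0.9, 2.3, 0.0], [-1.2, 2.1, 0.0]] [-0.16, -0.15, -0.15, -0.15, -0.15, -0.15, -0.15, -0.15]
[[0.0, 0.0, 3.4], [0.0, 0.0, 3.4], [0.0, 0.0, 3.4], [0.0, 0.0, 3.5]] [0.0, 0.0, 0.0, 0.0]
[ 0.4258145  -0.07430149  0.26270521  3.47183125]
```

Call:
apply_moves --pt "0 0 -3.9" --pt "0 0 -4" --pt "0 0 -3.9" --pt "0 0 -3.9" --pt "1.7 -1.7 0" --pt "2 -1.4 0" --pt "2.2 -1.2 0" --pt "2.3 -0.8 0" --twist '[0,0,0,0,-0.15,-0.15,-0.15,-0.15]' --gripper 5

```text
t: 1.1
tool_pos: [0.2988, -0.4436, 0.4001]
orientation: [-2.704, -1.597, -0.0]
force: [0.3, 0.5, 0.8]
opening: 0.0501
gripper_force: 0.0
```

Call:
apply_moves --pt "2.4 -0.4 0" --pt "2.4 -0.1 0" --pt "2.5 0.3 0" --pt "2.3 0.7 0" --pt "2.2 1.0 0" --pt "2.1 1.3 0" --pt "1.8 1.6 0" --pt "1.6 1.9 0" --twist '[-0.15,-0.15,-0.15,-0.15,-0.15,-0.15,-0.15,-0.15]'

```text
t: 2.1
tool_pos: [0.3625, -0.2589, 0.4002]
orientation: [-1.331, -2.845, -0.0]
force: [-0.7, -0.7, -0.2]
opening: 0.0501
gripper_force: 0.0
```

Call:
apply_moves --pt "1.3 2.1 0" --pt "0.9 2.3 0" --pt "0.6 2.3 0" --pt "0.2 2.5 0" --pt "-0.1 2.4 0" --pt "-0.5 2.4 0" --pt "-0.9 2.3 0" --pt "-1.2 2.1 0" --twist '[-0.16,-0.15,-0.15,-0.15,-0.15,-0.15,-0.15,-0.15]'

```text
t: 3.1
tool_pos: [0.426, -0.0739, 0.4002]
orientation: [0.524, -3.097, -0.0]
force: [-0.1, 0.5, -0.9]
opening: 0.05
gripper_force: 0.0
```

```bash
python3 - <<'E'
from h import *
p,s=pose();print(p,s["q"],s["force"],s["opening"])
b=np.pi+.328
p[3]%=2*np.pi
d=polar(b,.085,.263,b)
e=plan(lin(p,d,5),p)
bs=np.linspace(b,-1.69+np.pi,15)[1:]
plan([polar(k,.085,.263,k) for k in bs],e)
E
```

```text
[ 0.4260393  -0.07391408  0.40023907 -2.80641272] [-2.90455811e-01 -3.32796035e-01  1.63812589e+00 -1.50447657e-05
  1.83692546e+00 -2.19643592e+00] [-0.09498424  0.4886586  -0.89594992] 0.050031206777094064
[[0.0, 0.0, 2.7], [0.0, 0.0, 2.8], [0.0, 0.0, 2.7], [0.0, 0.0, 2.8], [0.0, 0.0, 2.7]] [0.0, 0.0, 0.0, 0.01, 0.0]
[[0.0, 1.2, 0.0], [-0.1, 1.2, 0.0], [-0.1, 1.2, 0.0], [-0.1, 1.3, 0.0], [-0.1, 1.2, 0.0], [-0.1, 1.2, 0.0], [-0.1, 1.2, 0.0], [0.0, 1.2, 0.0]] [0.14, 0.15, 0.14, 0.14, 0.15, 0.14, 0.15, 0.14]
[[-0.1, 1.3, 0.0], [-0.1, 1.2, 0.0], [-0.1, 1.2, 0.0], [-0.1, 1.2, 0.0], [-0.1, 1.3, 0.0], [-0.1, 1.2, 0.0]] [0.14, 0.15, 0.14, 0.15, 0.14, 0.15]
```

Call:
apply_moves --pt "0 0 2.7" --pt "0 0 2.8" --pt "0 0 2.7" --pt "0 0 2.8" --pt "0 0 2.7" --pt "0 0 0" --twist '[0,0,0,0,0,0]'

```text
t: 3.85
tool_pos: [0.4245, -0.0743, 0.2612]
orientation: [0.516, -3.095, -0.003]
force: [0.1, 0.7, -0.1]
opening: 0.0496
gripper_force: 0.0
```

Call:
apply_moves --pt "0 1.2 0" --pt "-0.1 1.2 0" --pt "-0.1 1.2 0" --pt "-0.1 1.3 0" --twist '[0.14,0.15,0.14,0.14]'

```text
t: 4.35
tool_pos: [0.4234, -0.0271, 0.2648]
orientation: [0.384, 3.118, -0.003]
force: [-1.6, -4.9, -1.2]
opening: 0.0501
gripper_force: 2.3
```

Call:
apply_moves --pt "-0.1 1.2 0" --pt "-0.1 1.2 0" --pt "-0.1 1.2 0" --pt "0 1.2 0" --pt "-0.1 1.3 0" --pt "-0.1 1.2 0" --pt "-0.1 1.2 0" --pt "-0.1 1.2 0" --twist '[0.15,0.14,0.15,0.14,0.14,0.15,0.14,0.15]'

```text
t: 5.35
tool_pos: [0.4912, 0.0358, 0.2649]
orientation: [2.029, 2.397, -0.002]
force: [-2.6, -4.7, -0.0]
opening: 0.0504
gripper_force: 1.9
```

```bash
python3 - <<'E'
from h import *
p,s=pose();print(p,s["q"],s["force"],s["opening"])
d=p[:2]-ST;b=np.arctan2(d[1],d[0]);print(b,np.hypot(*d))
bs=np.linspace(b,-1.715+np.pi-.18,5)[1:]
plan([polar(k,.085,.263,k) for k in bs],p)
c=shot("top","top1.png")
E
```

```text
[0.49120951 0.03576544 0.26492331 1.7368472 ] [-3.04734764e-02 -1.72105234e-01  1.74790315e+00 -1.37499126e-03
  1.56574468e+00 -1.96517294e-01] [-2.60137287e+00 -4.72375731e+00 -4.08001675e-03] 0.05037942511641532
1.7501862403668755 0.08401363073931614
[[0.0, 1.1, 0.2], [0.0, 1.0, 0.0], [-0.1, 1.1, 0.0], [-0.1, 1.1, 0.0]] [0.11, 0.13, 0.12, 0.13]
```

View pics/top1.png

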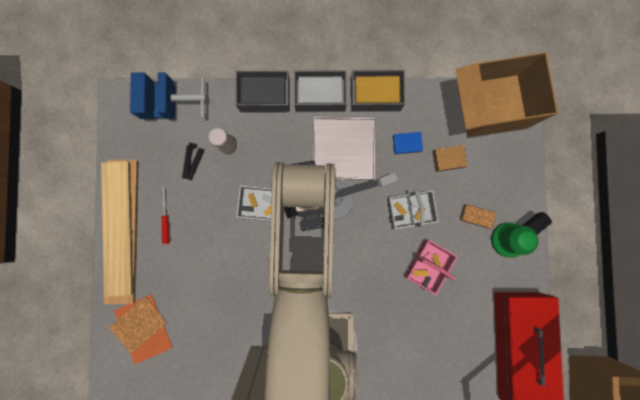

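Call:
apply_moves --pt "0 1.1 0.2" --pt "0 1.0 0" --pt "-0.1 1.1 0" --pt "-0.1 1.1 0" --pt "0 0 0" --twist '[0.11,0.13,0.12,0.13,0]'

```text
t: 6.02
tool_pos: [0.5338, 0.0338, 0.2626]
orientation: [2.543, 1.843, 0.001]
force: [-0.1, -0.3, 0.5]
opening: 0.0504
gripper_force: 0.0
```

```bash
python3 - <<'E'
from h import *
p,s=pose();print(p,s["q"],s["force"],s["opening"])
d=p[:2]-ST;b=np.arctan2(d[1],d[0]);print(b,np.hypot(*d))
c=shot("top")
a=cv2.resize(c["frame"][150:250,250:450],None,fx=4,fy=4,interpolation=cv2.INTER_CUBIC)
c2=shot("scene");b=cv2.resize(c2["frame"][130:280,190:390],None,fx=4,fy=4,interpolation=cv2.INTER_CUBIC)
a=a[:,:,::-1].copy();b=b[:,:,::-1]
cv2.imwrite("pics/m1.png",np.vstack([a,b])[:1000])
m=cv2.resize(np.vstack([a,b]),None,fx=.6,fy=.6,interpolation=cv2.INTER_AREA);print(m.shape);cv2.imwrite("pics/m1.png",m)
E
```

```text
[0.53377287 0.03377667 0.26256465 1.25419434] [-3.27802364e-02 -5.46570940e-02  1.64359224e+00  1.49233766e-04
  1.55166071e+00  2.83819159e-01] [-0.12320695 -0.29993401  0.51952882] 0.05037824451899288
1.241471994783374 0.08525835972647286
(600, 480, 3)
```

View pics/m1.png

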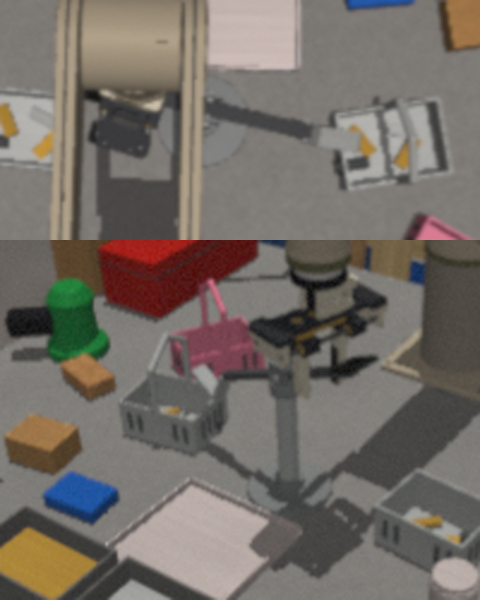

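```bash
python3 - <<'E'
from h import *
import pickle
c=pickle.load(open("top.pkl","rb"))
def br(P): d=P[:2]-ST; return np.arctan2(d[1],d[0]),np.hypot(*d)
for px,z in (((356,140),.15),((316,131),.166)):
    P=ground(c,[np.array(px)/2.4+[250,150]-.3],z)[0];print(P,br(P))
print(br(np.array([.4664,-.3133])))
p,_=pose()
u=np.r_[p[:2],.40,p[3]]
# push start: behind far wall, finger spread along perpendicular
B=-1.715
yaw=B+np.pi/2+np.pi   # tool y along push direction perpendicular
for yaw in (B,B+np.pi): print(yaw)
E
```

```text
[ 0.4674966  -0.24873602  0.15      ] (np.float64(-1.7602531657153475), np.float64(0.20551334247648845))
[ 0.47891393 -0.19302812  0.166     ] (np.float64(-1.7553974534638592), np.float64(0.1486538187480009))
(np.float64(-1.7190988382638657), np.float64(0.2693566409056959))
-1.715
1.426592653589793
```

```bash
python3 - <<'E'
from h import *
p,_=pose()
u=np.r_[p[:2],.38,p[3]]; o=np.array([.453,-.4262,.38,1.45]);d=o.copy();d[2]=.045
e=plan(lin(p,u,3),p);e=plan(lin(u,o,12),e);e=plan(lin(o,d,9),e);print(e)
f=np.array([.4639,-.3009,.045,1.45]);plan(lin(d,f,16),e)
E
```

```text
[[0.0, 0.0, -3.9], [0.0, 0.0, -3.9], [0.0, 0.0, -4.0]] [0.0, 0.0, 0.0]
[[-3.9, 0.6, 0.0], [-3.8, 0.4, 0.0], [-3.9, 0.5, 0.0], [-3.9, 0.3, 0.0], [-3.8, 0.3, 0.0], [-3.9, 0.3, 0.0], [-3.9, 0.1, 0.0], [-3.9, 0.2, 0.0]] [-0.02, -0.01, -0.02, -0.01, -0.02, -0.02, -0.01, -0.02]
[[-3.9, 0.0, 0.0], [-3.9, 0.0, 0.0], [-3.9, -0.1, 0.0], [-3.9, -0.1, 0.0]] [-0.02, -0.01, -0.02, -0.01]
[[0.0, 0.0, 3.8], [0.0, 0.0, 3.7], [0.0, 0.0, 3.7], [0.0, 0.0, 3.7], [0.0, 0.0, 3.7], [0.0, 0.0, 3.8], [0.0, 0.0, 3.7], [0.0, 0.0, 3.7]] [0.0, 0.0, 0.0, 0.0, 0.0, 0.0, 0.0, 0.0]
[[0.0, 0.0, 3.7]] [0.0]
[ 0.45328554 -0.42648234  0.04532089  1.44593128]
[[0.8, -0.1, 0.0], [0.8, 0.0, 0.0], [0.8, 0.0, 0.0], [0.8, -0.1, 0.0], [0.8, 0.0, 0.0], [0.7, 0.0, 0.0], [0.8, 0.0, 0.0], [0.8, -0.1, 0.0]] [0.0, 0.0, 0.0, 0.0, 0.0, 0.0, 0.0, 0.0]
[[0.8, 0.0, 0.0], [0.8, 0.0, 0.0], [0.8, -0.1, 0.0], [0.8, 0.0, 0.0], [0.7, 0.0, 0.0], [0.8, -0.1, 0.0], [0.8, 0.0, 0.0], [0.8, 0.0, 0.0]] [0.0, 0.0, 0.0, 0.0, 0.0, 0.0, 0.0, 0.0]
```

Call:
apply_moves --pt "0 0 -3.9" --pt "0 0 -3.9" --pt "0 0 -4" --twist '[0,0,0]'

```text
t: 6.5
tool_pos: [0.5327, 0.0341, 0.3813]
orientation: [2.543, 1.845, 0.001]
force: [0.6, 0.2, -0.2]
opening: 0.0501
gripper_force: 0.0
```

Call:
apply_moves --pt "-3.9 0.6 0" --pt "-3.8 0.4 0" --pt "-3.9 0.5 0" --pt "-3.9 0.3 0" --pt "-3.8 0.3 0" --pt "-3.9 0.3 0" --pt "-3.9 0.1 0" --pt "-3.9 0.2 0" --twist '[-0.02,-0.01,-0.02,-0.01,-0.02,-0.02,-0.01,-0.02]' --gripper 6

```text
t: 7.5
tool_pos: [0.4782, -0.2735, 0.3803]
orientation: [2.416, 2.006, 0.001]
force: [-0.6, -1.1, -0.3]
opening: 0.0604
gripper_force: 0.0
```

Call:
apply_moves --pt "-3.9 0 0" --pt "-3.9 0 0" --pt "-3.9 -0.1 0" --pt "-3.9 -0.1 0" --pt "0 0 0" --twist '[-0.02,-0.01,-0.02,-0.01,0]'

```text
t: 8.12
tool_pos: [0.4501, -0.4281, 0.3791]
orientation: [-2.359, -2.073, 0.001]
force: [-0.1, 0.2, -0.2]
opening: 0.06
gripper_force: 0.0
```

Call:
apply_moves --pt "0 0 4" --pt "0 0 4" --pt "0 0 4" --pt "0 0 4" --pt "0 0 4" --pt "0 0 4" --pt "0 0 4" --pt "0 0 4" --twist '[0,0,0,0,0,0,0,0]'

```text
t: 9.12
tool_pos: [0.4519, -0.4252, 0.0592]
orientation: [2.356, 2.077, 0.001]
force: [-0.4, -0.4, 0.7]
opening: 0.0602
gripper_force: 0.0
```

Call:
apply_moves --pt "0 0 1.4" --pt "0.8 -0.1 0" --pt "0.8 0 0" --pt "0.8 0 0" --pt "0.8 -0.1 0" --pt "0.8 0 0" --pt "0.7 0 0" --pt "0.8 0 0" --twist '[0,0,0,0,0,0,0,0]'

```text
t: 10.12
tool_pos: [0.4564, -0.371, 0.0456]
orientation: [-2.36, -2.074, 0.0]
force: [-0.8, -2.7, 2.6]
opening: 0.0601
gripper_force: 1.7
```

Call:
apply_moves --pt "0.8 0 0" --pt "0.8 0 0" --pt "0.8 -0.1 0" --pt "0.8 0 0" --pt "0.7 0 0" --pt "0 0 0" --twist '[0,0,0,0,0,0]'

```text
t: 10.88
tool_pos: [0.4605, -0.3315, 0.0453]
orientation: [-2.359, -2.074, -0.001]
force: [-0.5, -0.2, 0.7]
opening: 0.06
gripper_force: 0.0
```

```bash
python3 - <<'E'
from h import *
p,s=pose();print(p,s["force"])
c=shot("top");a=cv2.resize(c["frame"][160:260,310:460],None,fx=4,fy=4,interpolation=cv2.INTER_CUBIC)
d=shot("scene");b=cv2.resize(d["frame"][155:235,220:340],None,fx=5,fy=5,interpolation=cv2.INTER_CUBIC)
m=np.vstack([a[:,:600],b])[:,:,::-1];m=cv2.resize(m,None,fx=.75,fy=.75,interpolation=cv2.INTER_AREA)
print(m.shape);cv2.imwrite("pics/m2.png",m)
E
```

```text
[ 0.46045735 -0.33149619  0.0452819   1.44239574] [-0.48376157 -0.16683128  0.70768885]
(600, 450, 3)
```

View pics/m2.png

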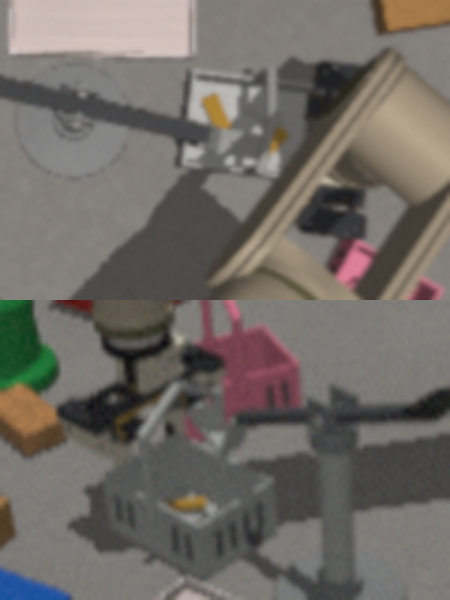

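```bash
python3 - <<'E'
from h import *
import pickle
c=pickle.load(open("top.pkl","rb"))
P=ground(c,np.array([(190,70),(179,168)])/3.+[309.7,159.7],.07);print(P)
e=P[0]-P[1];n=np.array([-e[1],e[0]])/np.hypot(*e[:2]);print(np.arctan2(n[1],n[0]),np.hypot(*e[:2]))
h=P.mean(0)[:2]-.075*n;d=h-ST;print(h,np.arctan2(d[1],d[0]),np.hypot(*d))
p,_=pose();print(p[:2]+.0825*np.array([np.cos(p[3]),np.sin(p[3])]))
E
```

```text
[[ 0.55784438 -0.17889357  0.07      ]
 [ 0.44613676 -0.16489654  0.07      ]]
1.4461453660841361 0.1125811206794131
[ 0.49266594 -0.24631314] -1.6385618532731505 0.1998718887283853
[ 0.47093148 -0.25023399]
```

Call:
apply_moves --pt "-0.8 0 0" --pt "0 1.1 0" --pt "0 1.1 0" --pt "0.7 0 0" --pt "0.6 0 0" --pt "0.6 0 0" --pt "0.6 0 0" --pt "0.8 0 0" --twist '[0,0,0,0,0,0,0,0]'

```text
t: 11.98
tool_pos: [0.4853, -0.3102, 0.0456]
orientation: [-2.36, -2.073, 0.0]
force: [0.4, -1.7, -0.6]
opening: 0.0598
gripper_force: 0.8
```

```bash
python3 - <<'E'
from h import *
c=shot("top");p,s=pose();print(p,s["force"]);print(p[:2]+.0825*np.array([np.cos(p[3]),np.sin(p[3])]))
a=cv2.resize(c["frame"][160:240,330:450],None,fx=5,fy=5,interpolation=cv2.INTER_CUBIC)
d=shot("scene");b=cv2.resize(d["frame"][150:230,230:350],None,fx=5,fy=5,interpolation=cv2.INTER_CUBIC)
m=cv2.resize(np.vstack([a,b])[:,:,::-1],None,fx=.75,fy=.75,interpolation=cv2.INTER_AREA);cv2.imwrite("pics/m3.png",m)
E
```

```text
[ 0.48547713 -0.30921981  0.04552896  1.44200795] [0.27130211 0.01141423 0.23454237]
[ 0.49607283 -0.22740305]
```

View pics/m3.png

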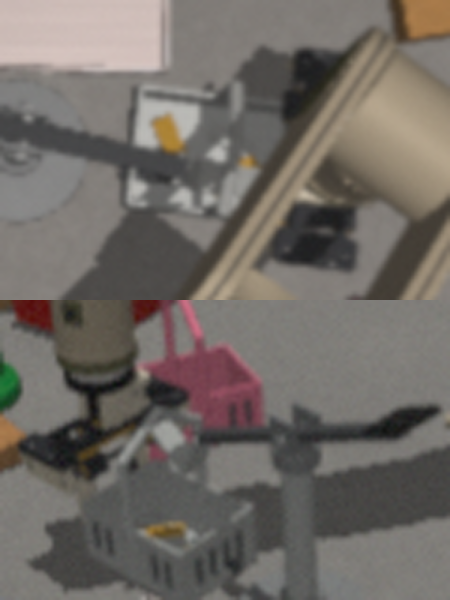

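Call:
apply_moves --pt "0.4 0 0" --pt "0 0 0" --pt "-1.5 0 0" --pt "-3 0 0" --pt "0 0 -4" --pt "0 0 -6" --pt "0 0 -6" --pt "0 0 -6" --twist '[0,0,0,0,0,0,0,0]' --gripper 6

```text
t: 13.08
tool_pos: [0.4796, -0.3522, 0.2677]
orientation: [2.361, 2.073, -0.0]
force: [0.3, -0.5, 0.3]
opening: 0.0598
gripper_force: 0.0
```

```bash
python3 - <<'E'
from h import *
import pickle
c=pickle.load(open("top.pkl","rb"))
P=ground(c,np.array([(138,86),(125,207)])/3.75+[329.7,159.7],.07)
e=P[0]-P[1];n=np.array([-e[1],e[0]])/np.hypot(*e[:2]);print(P,np.arctan2(n[1],n[0]),np.hypot(*e[:2]))
h=P.mean(0)[:2]-.075*n+.004*n;d=h-ST;print(h,np.arctan2(d[1],d[0]),np.hypot(*d))
p,s=pose();print(p,s["force"])
o=polar(-1.757+np.pi,.085,.39,-1.757+np.pi);u=p.copy();u[2]=.39
d=o.copy();d[2]=.263
e=plan(lin(p,u,2),p);e=plan(lin(u,o,11),e);e=plan(lin(o,d,4),e);print(e)
E
```

```text
[[ 0.55934815 -0.1565709   0.07      ]
 [ 0.44897566 -0.14338135  0.07      ]] 1.4518600373265236 0.11115778046732333
[ 0.49573732 -0.22047454] -1.6310011872116634 0.17388958548644018
[ 0.47964289 -0.35224324  0.26765409  1.44110296] [ 0.34210891 -0.50849413  0.26387328]
[[0.0, 0.0, -6.1], [0.0, 0.0, -6.1]] [0.0, 0.0]
[[3.6, -0.1, 0.0], [3.5, -0.1, 0.0], [3.6, -0.1, 0.0], [3.5, -0.1, 0.0], [3.6, -0.2, 0.0], [3.5, -0.2, 0.0], [3.6, -0.2, 0.0], [3.5, -0.2, 0.0]] [0.01, 0.0, 0.01, 0.0, 0.01, 0.0, 0.01, 0.0]
[[3.6, -0.2, 0.0], [3.5, -0.2, 0.0], [3.6, -0.3, 0.0]] [0.01, 0.0, 0.01]
[[0.0, 0.0, 3.1], [0.0, 0.0, 3.2], [0.0, 0.0, 3.2], [0.0, 0.0, 3.2]] [0.0, 0.0, 0.0, 0.0]
[0.52199391 0.03696282 0.26265409 1.38110296]
```

Call:
apply_moves --pt "0 0 -6.1" --pt "0 0 -6.1" --pt "3.6 -0.1 0" --pt "3.5 -0.1 0" --pt "3.6 -0.1 0" --pt "3.5 -0.1 0" --pt "3.6 -0.2 0" --pt "3.5 -0.2 0" --twist '[0,0,0.01,0,0.01,0,0.01,0]' --gripper 5

```text
t: 14.08
tool_pos: [0.5029, -0.1392, 0.3879]
orientation: [2.391, 2.037, 0.0]
force: [-0.1, 0.1, 0.2]
opening: 0.0497
gripper_force: 0.0
```

Call:
apply_moves --pt "3.6 -0.2 0" --pt "3.5 -0.2 0" --pt "3.6 -0.2 0" --pt "3.5 -0.2 0" --pt "3.6 -0.3 0" --pt "0 0 0" --twist '[0.01,0,0.01,0,0.01,0]'

```text
t: 14.82
tool_pos: [0.5226, 0.0392, 0.3878]
orientation: [-2.418, -2.005, -0.0]
force: [0.5, -0.3, 0.2]
opening: 0.05
gripper_force: 0.0
```

Call:
apply_moves --pt "0 0 3.1" --pt "0 0 3.2" --pt "0 0 3.2" --pt "0 0 3.2" --pt "0 0 0" --twist '[0,0,0,0,0]'

```text
t: 15.45
tool_pos: [0.5208, 0.0366, 0.2579]
orientation: [-2.42, -1.998, 0.007]
force: [-0.6, 0.4, 0.4]
opening: 0.05
gripper_force: 0.0
```

Call:
apply_moves --pt "0 0 0" --pt "0 0 0" --pt "0 0 0" --twist '[0,0,0]' --gripper 3

```text
t: 15.82
tool_pos: [0.5229, 0.0378, 0.2621]
orientation: [2.42, 2.001, 0.003]
force: [-0.2, 0.5, 0.2]
opening: 0.0306
gripper_force: 0.0
```

```bash
python3 - <<'E'
from h import *
p,s=pose();print(p,s["force"],s["opening"])
d=p[:2]-ST;b=np.arctan2(d[1],d[0]);print(b,np.hypot(*d))
plan([polar(k,.085,.263,k) for k in np.linspace(b,np.pi-1.631+.06,5)[1:]],p)
E
```

```text
[0.52292147 0.03778572 0.2620668  1.38180326] [-0.19546265  0.48994483  0.18737951] 0.030628179257093314
1.3758507446928623 0.08632078776464443
[[-0.1, -0.4, -0.1], [-0.1, -0.4, 0.0], [0.0, -0.4, 0.0], [0.0, -0.5, 0.0]] [-0.04, -0.05, -0.05, -0.05]
```

Call:
apply_moves --pt "-0.1 -0.4 0" --pt "-0.1 -0.4 0" --pt "0 -0.4 0" --pt "0 -0.5 0" --pt "0 0 0" --pt "0 0.4 0" --twist '[-0.04,-0.05,-0.05,-0.05,0,0]'

```text
t: 16.58
tool_pos: [0.5092, 0.0379, 0.2611]
orientation: [2.221, 2.221, 0.0]
force: [0.0, -0.6, 0.1]
opening: 0.0302
gripper_force: 0.0
```

Call:
apply_moves --pt "0 0 -3" --pt "0 0 -4" --pt "0 0 -4" --pt "0 0 0" --twist '[0,0,0,0]'

```text
t: 17.08
tool_pos: [0.5107, 0.0378, 0.3749]
orientation: [2.218, 2.218, 0.007]
force: [-0.1, -0.8, 0.1]
opening: 0.03
gripper_force: 0.0
```

```bash
python3 - <<'E'
from h import *
c=shot("top");p,s=pose();print(p,s["force"])
a=cv2.resize(c["frame"][150:250,290:430],None,fx=5,fy=5,interpolation=cv2.INTER_CUBIC)
cv2.imwrite("pics/m4.png",a[:,:,::-1])
# candidate overlays: predicted px of tip for bearings
for B in (-1.757,-1.68,-1.63,-1.58):
    q=ST+.2055*np.array([np.cos(B),np.sin(B)]);print(B,(proj(c,[[*q,.15]])[0]-[290,150])*5)
print((proj(c,[[.4957,-.2205,.185]])[0]-[290,150])*5)
E
```

```text
[0.509994   0.03782667 0.37237282 1.57103826] [ 0.65266961 -0.271867   -0.60840122]
-1.757 [540.32201927 289.14483729]
-1.68 [543.50561391 264.91456437]
-1.63 [544.56516549 249.08681834]
-1.58 [544.82916909 233.23208694]
[504.23012743 242.70287194]
```

View pics/m4.png

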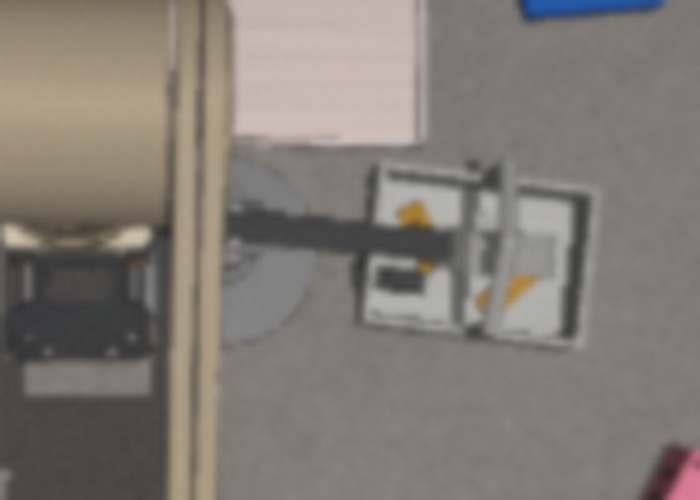

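Call:
apply_moves --pt "2.5 0.4 0" --pt "2.4 0.3 0" --pt "0 0 2" --pt "0 0 2" --pt "0 0 1" --pt "0 0 0.5" --pt "0 0 0.5" --pt "0 0 0.5" --twist '[0,0,0,0,0,0,0,0]' --gripper 0

```text
t: 18.12
tool_pos: [0.5164, 0.0873, 0.3063]
orientation: [2.22, 2.222, 0.003]
force: [0.1, 3.8, 8.4]
opening: 0.0005
gripper_force: 3.7
```

Call:
apply_moves --pt "0.3 0 0.6" --pt "0.2 0 0.6" --pt "0.2 0 0.6" --pt "0.2 0 0.6" --pt "0.2 0 0.6" --pt "0 0 0" --twist '[0,0,0,0,0,0]'

```text
t: 18.88
tool_pos: [0.5166, 0.0966, 0.276]
orientation: [2.22, 2.219, 0.0]
force: [1.6, -4.6, 5.0]
opening: 0.0006
gripper_force: 2.9
```

Call:
apply_moves --pt "0.1 0 0.4" --pt "0.1 0 0.4" --pt "0.1 0 0.4" --pt "0.1 0 0.4" --pt "0.1 0 0.4" --pt "0 0 0.4" --pt "0 0 0.4" --pt "0 0 0.4" --twist '[0,0,0,0,0,0,0,0]'

```text
t: 19.88
tool_pos: [0.517, 0.101, 0.2452]
orientation: [2.22, 2.218, 0.001]
force: [-0.7, -7.8, 12.4]
opening: 0.0001
gripper_force: 5.8
```

Call:
apply_moves --pt "0 0 0.4" --pt "0 0 0.4" --pt "0 0 0.4" --pt "0 0 0.4" --pt "0 0 0" --twist '[0,0,0,0,0]'

```text
t: 20.5
tool_pos: [0.5179, 0.101, 0.231]
orientation: [2.218, 2.216, 0.004]
force: [-1.5, -7.0, 19.0]
opening: 0.0003
gripper_force: 8.8
```

Call:
apply_moves --pt "0 0 0.2" --pt "0 0 0.2" --pt "0 0 0" --twist '[0,0,0]'

```text
t: 20.88
tool_pos: [0.5196, 0.1008, 0.23]
orientation: [2.216, 2.213, 0.009]
force: [-3.2, -9.0, 33.0]
opening: 0.0005
gripper_force: 14.8
```

```bash
python3 - <<'E'
from h import *
c=shot("top");d=shot("scene");p,s=pose();print(p,s["force"])
a=cv2.resize(c["frame"][150:250,310:450],None,fx=4,fy=4,interpolation=cv2.INTER_CUBIC)
b=cv2.resize(d["frame"][130:260,220:360],None,fx=4,fy=4,interpolation=cv2.INTER_CUBIC)
m=cv2.resize(np.vstack([a,b]),None,fx=.65,fy=.65,interpolation=cv2.INTER_AREA)
cv2.imwrite("pics/m5.png",m[:,:,::-1]);print(m.shape)
E
```

```text
[0.51961115 0.10077941 0.22996151 1.56972205] [-3.15576459 -8.3278889  32.28220577]
(598, 364, 3)
```

View pics/m5.png

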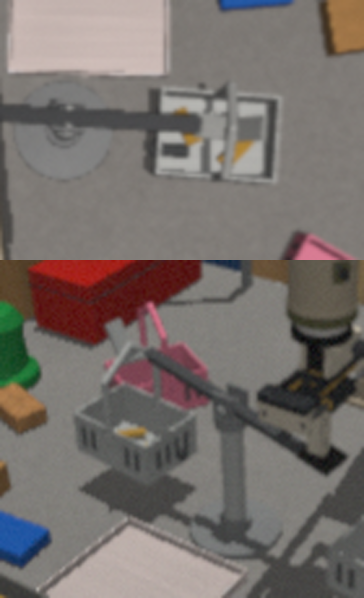

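Call:
apply_moves --pt "0 0 -1" --pt "0 0 -3" --pt "0 0 -3" --pt "-2.1 -0.2 0" --pt "-2.1 -0.2 0" --pt "-2.1 -0.2 0" --pt "0 0 0" --twist '[0,0,0,0.03,0.03,0.02,0]' --gripper 0

```text
t: 21.85
tool_pos: [0.5076, 0.0389, 0.2926]
orientation: [-2.309, -2.128, 0.002]
force: [-0.8, -0.0, 0.1]
opening: 0.0007
gripper_force: 0.0
```

Call:
apply_moves --pt "0 0 0" --pt "0 0 0" --pt "0 0 0" --twist '[0,0,0]' --gripper 5

```text
t: 22.22
tool_pos: [0.5082, 0.0407, 0.2935]
orientation: [-2.306, -2.133, 0.0]
force: [0.4, -0.2, 0.1]
opening: 0.0262
gripper_force: 0.0
```

```bash
python3 - <<'E'
from h import *
c=shot("top");p,s=pose();print(p,s["force"],s["opening"])
# boom bearing from dark pixels of the front bar in the top view
f=c["frame"].astype(int).sum(2)
for r in (.08,.10,.12,.14):
    z=.222+r*np.tan(.2);B=np.linspace(-1.95,-1.25,141)
    px=proj(c,[[*(ST+r*np.array([np.cos(b),np.sin(b)])),z] for b in B])
    v=cv2.remap(f.astype(np.float32),px[:,0].astype(np.float32)[None],px[:,1].astype(np.float32)[None],1)[0]
    m=v<240;print(r,v.min(),m.sum(),B[m].mean() if m.any() else None,B[m].min(),B[m].max())
E
```

```text
[0.50819633 0.04061326 0.29358822 1.49256105] [ 0.16482475 -0.36478951 -0.35584301] 0.029693546454798842
0.08 218.75195 41 -1.6499999999999997 -1.75 -1.5499999999999998
0.1 171.625 133 -1.62 -1.95 -1.29
0.12 209.89062 42 -1.7364285714285717 -1.945 -1.575
0.14 220.0625 25 -1.645 -1.705 -1.585
```

Call:
apply_moves --pt "-0.2 0.5 0" --pt "0 0 0" --pt "0 0 2.7" --pt "0 0 2.7" --pt "0 0 2.7" --pt "0 0 0" --twist '[0,0,0,0,0,0]'

```text
t: 23.02
tool_pos: [0.5114, 0.0378, 0.2103]
orientation: [-2.305, -2.13, 0.005]
force: [-0.5, -0.3, 0.1]
opening: 0.05
gripper_force: 0.0
```

Call:
apply_moves --pt "0 0 0" --pt "0 0 0" --pt "0 0 0" --twist '[0,0,0]' --gripper 3

```text
t: 23.4
tool_pos: [0.5136, 0.0378, 0.2138]
orientation: [2.307, 2.131, 0.002]
force: [-0.0, -0.1, -0.6]
opening: 0.0305
gripper_force: 0.0
```

```bash
python3 - <<'E'
from h import *
p,s=pose();print(p,s["force"],s["opening"])
d=p[:2]-ST;b=np.arctan2(d[1],d[0]);print(b,np.hypot(*d))
T=np.pi-.19+.06
n=36;k=np.concatenate([np.linspace(.25,1,5),np.ones(n-10),np.linspace(1,.25,5)]);k=np.cumsum(k)/k.sum()
bs=b+(T-b)*k
plan([polar(x,.086,.212,x) for x in bs],p)
E
```

```text
[0.5135954  0.03776687 0.21379031 1.49180957] [-0.01118229 -0.14040391 -0.57960973] 0.030464996727196093
1.483670437360476 0.08498924331379062
[[0.1, -0.1, 0.2], [0.0, -0.2, 0.0], [0.0, -0.2, 0.0], [0.0, -0.4, 0.0], [0.0, -0.4, 0.0], [0.0, -0.4, 0.0], [0.0, -0.4, 0.0], [-0.1, -0.4, 0.0]] [0.0, -0.02, -0.03, -0.04, -0.05, -0.05, -0.04, -0.05]
[[0.0, -0.4, 0.0], [0.0, -0.4, 0.0], [0.0, -0.4, 0.0], [0.0, -0.4, 0.0], [0.0, -0.4, 0.0], [0.0, -0.4, 0.0], [0.0, -0.4, 0.0], [0.0, -0.5, 0.0]] [-0.05, -0.05, -0.04, -0.05, -0.05, -0.05, -0.04, -0.05]
[[0.0, -0.4, 0.0], [-0.1, -0.4, 0.0], [0.0, -0.4, 0.0], [0.0, -0.4, 0.0], [0.0, -0.4, 0.0], [0.0, -0.4, 0.0], [0.0, -0.4, 0.0], [0.0, -0.4, 0.0]] [-0.05, -0.05, -0.04, -0.05, -0.05, -0.05, -0.04, -0.05]
[[0.0, -0.4, 0.0], [0.0, -0.4, 0.0], [0.0, -0.4, 0.0], [0.0, -0.4, 0.0], [-0.1, -0.5, 0.0], [0.0, -0.4, 0.0], [0.0, -0.4, 0.0], [0.0, -0.4, 0.0]] [-0.05, -0.04, -0.05, -0.05, -0.05, -0.04, -0.05, -0.05]
[[0.0, -0.3, 0.0], [0.0, -0.3, 0.0], [0.0, -0.1, 0.0], [0.0, -0.1, 0.0]] [-0.04, -0.03, -0.02, -0.01]
```

Call:
apply_moves --pt "0.1 -0.1 0.2" --pt "0 -0.2 0" --pt "0 -0.2 0" --pt "0 -0.4 0" --pt "0 -0.4 0" --pt "0 -0.4 0" --pt "0 -0.4 0" --pt "-0.1 -0.4 0" --twist '[0,-0.02,-0.03,-0.04,-0.05,-0.05,-0.04,-0.05]'

```text
t: 24.4
tool_pos: [0.4886, 0.0373, 0.2107]
orientation: [1.983, 2.436, 0.002]
force: [2.3, 3.3, -1.8]
opening: 0.0303
gripper_force: 1.9
```

Call:
apply_moves --pt "0 -0.4 0" --pt "0 -0.4 0" --pt "0 -0.4 0" --pt "0 -0.4 0" --pt "0 -0.4 0" --pt "0 -0.4 0" --pt "0 -0.4 0" --pt "0 -0.5 0" --twist '[-0.05,-0.05,-0.04,-0.05,-0.05,-0.05,-0.04,-0.05]'

```text
t: 25.4
tool_pos: [0.458, 0.0255, 0.2107]
orientation: [1.487, 2.767, 0.002]
force: [2.5, 2.8, -0.8]
opening: 0.0304
gripper_force: 1.9
```

```bash
python3 - <<'E'
from h import *
p,s=pose();print(p,s["q"],s["force"])
d=p[:2]-ST;b=np.arctan2(d[1],d[0]);print(b,np.hypot(*d))
T=np.pi-.19+.06
n=20;k=np.concatenate([np.ones(n-5),np.linspace(1,.25,5)]);k=np.cumsum(k)/k.sum()
plan([polar(x,.086,.212,x) for x in b+(T-b)*k],p)
E
```

```text
[0.45800503 0.02545731 0.21073389 2.15499582] [-5.71621183e-02 -2.45907112e-01  1.91003361e+00  1.08871709e-03
  1.47631959e+00 -6.41463556e-01] [ 2.54671164  2.84288894 -0.76175898]
2.158385104597802 0.08693868825596134
[[-0.1, -0.4, -0.1], [0.0, -0.4, 0.0], [0.0, -0.4, 0.0], [0.0, -0.4, 0.0], [0.0, -0.4, 0.0], [0.0, -0.4, 0.0], [-0.1, -0.4, 0.0], [0.0, -0.4, 0.0]] [-0.05, -0.05, -0.04, -0.05, -0.05, -0.05, -0.04, -0.05]
[[0.0, -0.4, 0.0], [0.0, -0.4, 0.0], [0.0, -0.5, 0.0], [0.0, -0.4, 0.0], [0.0, -0.4, 0.0], [0.0, -0.4, 0.0], [0.0, -0.4, 0.0], [0.0, -0.4, 0.0]] [-0.05, -0.04, -0.05, -0.05, -0.05, -0.04, -0.05, -0.05]
[[0.0, -0.3, 0.0], [-0.1, -0.3, 0.0], [0.0, -0.1, 0.0], [0.0, -0.1, 0.0]] [-0.03, -0.03, -0.02, -0.02]
```

Call:
apply_moves --pt "-0.1 -0.4 0" --pt "0 -0.4 0" --pt "0 -0.4 0" --pt "0 -0.4 0" --pt "0 -0.4 0" --pt "0 -0.4 0" --pt "-0.1 -0.4 0" --pt "0 -0.4 0" --twist '[-0.05,-0.05,-0.04,-0.05,-0.05,-0.05,-0.04,-0.05]'

```text
t: 26.4
tool_pos: [0.4357, 0.0026, 0.2107]
orientation: [-0.938, -2.998, -0.003]
force: [0.4, 4.4, 0.5]
opening: 0.0302
gripper_force: 1.9
```

Call:
apply_moves --pt "0 -0.4 0" --pt "0 -0.4 0" --pt "0 -0.5 0" --pt "0 -0.4 0" --pt "0 -0.4 0" --pt "0 -0.4 0" --pt "0 -0.4 0" --pt "0 -0.4 0" --twist '[-0.05,-0.04,-0.05,-0.05,-0.05,-0.04,-0.05,-0.05]'

```text
t: 27.4
tool_pos: [0.4216, -0.0272, 0.2107]
orientation: [0.355, 3.121, 0.002]
force: [1.4, 3.6, -0.5]
opening: 0.0303
gripper_force: 1.8
```

Call:
apply_moves --pt "0 -0.3 0" --pt "-0.1 -0.3 0" --pt "0 -0.1 0" --pt "0 -0.1 0" --pt "0 0 0" --pt "0 0 0" --pt "0 0 0" --pt "0 0.2 0" --twist '[-0.03,-0.03,-0.02,-0.02,0,0,0,0]'

```text
t: 28.4
tool_pos: [0.4216, -0.0342, 0.2108]
orientation: [0.204, 3.134, -0.001]
force: [0.2, 0.6, -0.4]
opening: 0.0299
gripper_force: 0.0
```

```bash
cat > chk.py <<'E'
from h import *
c=shot("top");p,s=pose();print(p,s["force"],s["opening"])
d=p[:2]-ST;print(np.arctan2(d[1],d[0]),np.hypot(*d))
f=c["frame"].astype(int).sum(2)
for r in (.05,.06,.08,.11,.12,.13,.14):
    z=.222+r*np.tan(.2);B=np.linspace(-.8,.4,241)
    px=proj(c,[[*(ST+r*np.array([np.cos(b),np.sin(b)])),z] for b in B])
    v=cv2.remap(f.astype(np.float32),px[:,0].astype(np.float32)[None],px[:,1].astype(np.float32)[None],1)[0]
    m=v<240;print(r,v.min(),m.sum(),(B[m].mean(),B[m].min(),B[m].max()) if m.any() else None)
E
python3 chk.py
```

```text
[ 0.42156728 -0.03399263  0.21083875  3.01143942] [ 0.9680536  -0.3053586   0.23361908] 0.030271783591914677
2.9902484777002294 0.08561131161127424
0.05 223.375 60 (np.float64(-0.1124999999999999), np.float64(-0.2599999999999999), np.float64(0.03500000000000014))
0.06 235.15625 29 (np.float64(-0.16499999999999995), np.float64(-0.235), np.float64(-0.09499999999999986))
0.08 234.25977 28 (np.float64(-0.1624999999999999), np.float64(-0.22999999999999998), np.float64(-0.09499999999999986))
0.11 208.76953 48 (np.float64(-0.24552083333333327), np.float64(-0.36499999999999994), np.float64(-0.12499999999999989))
0.12 203.80469 41 (np.float64(-0.22085365853658528), np.float64(-0.345), np.float64(-0.08999999999999986))
0.13 205.15625 23 (np.float64(-0.1399999999999999), np.float64(-0.19499999999999995), np.float64(-0.08499999999999985))
0.14 238.39062 8 (np.float64(-0.16749999999999993), np.float64(-0.18499999999999994), np.float64(-0.1499999999999999))
```

Call:
apply_moves --pt "0 0 -1" --pt "0 0 -2" --pt "0 0 -4" --pt "0 0 -4" --pt "0 0 -3" --pt "0 0 0" --pt "0 0 0" --pt "0 0 0" --twist '[0,0,0,0,0,0,0,0]'

```text
t: 29.45
tool_pos: [0.4207, -0.0338, 0.3493]
orientation: [-0.204, -3.133, -0.0]
force: [0.7, -0.3, 0.4]
opening: 0.03
gripper_force: 0.0
```

Call:
apply_moves --pt "0 0 0" --pt "0 0 0" --pt "0 0 0" --pt "0 0 0" --pt "0 0 0" --pt "0 0 0" --pt "0 0 0" --pt "0 0 0" --twist '[0,0,0,0,0,0,0,0]'

```text
t: 30.45
tool_pos: [0.4212, -0.0338, 0.3506]
orientation: [-0.204, -3.135, -0.0]
force: [-0.5, -0.6, -0.4]
opening: 0.03
gripper_force: 0.0
```

```bash
python3 - <<'E'
from h import *
np.set_printoptions(precision=4,suppress=True)
a=shot("scene");
for _ in range(5): shot("scene")
b=shot("scene")
df=cv2.absdiff(cv2.GaussianBlur(a["frame"],(5,5),0),cv2.GaussianBlur(b["frame"],(5,5),0)).max(2)
print("motion",df.max(),(df>20).sum())
# things vs start: pixels changed in top view, listed as blobs
import pickle
t0=pickle.load(open("top.pkl","rb"));t=shot("top")
m=(cv2.absdiff(cv2.GaussianBlur(t0["frame"],(5,5),0),cv2.GaussianBlur(t["frame"],(5,5),0)).max(2)>40).astype(np.uint8)
n,l,st,ce=cv2.connectedComponentsWithStats(m)
print([(st[i].tolist()) for i in range(1,n) if st[i,4]>15])
# predicted basket rim location when hanging
h=ST+.192*np.array([np.cos(-.165),np.sin(-.165)]);print(h,proj(t,[[*h,.13],[*h,.06]]))
f=t["frame"][90:200,290:380].astype(int);cv2.imwrite("pics/x.png",f)
print(pose()[1]["force"])
E
python3 chk.py
```

```text
motion 7 0
[[315, 118, 51, 69, 1761], [313, 187, 5, 5, 17], [319, 189, 8, 7, 29], [340, 193, 13, 6, 43], [318, 195, 46, 53, 857], [421, 195, 9, 24, 126], [429, 194, 6, 26, 51], [411, 197, 7, 16, 63], [363, 198, 10, 7, 36], [392, 198, 17, 27, 253], [388, 201, 5, 26, 45], [296, 202, 10, 28, 140], [416, 212, 4, 7, 18], [439, 228, 58, 47, 1326], [306, 235, 34, 34, 554], [421, 245, 16, 11, 86], [349, 246, 9, 30, 109], [347, 250, 235, 109, 3079], [343, 254, 89, 68, 2618], [283, 266, 57, 73, 1453], [564, 273, 20, 28, 276], [330, 275, 16, 27, 280], [427, 277, 9, 10, 57], [490, 285, 91, 76, 2748], [537, 284, 14, 9, 81], [234, 304, 51, 96, 2377], [600, 304, 10, 15, 100], [476, 310, 17, 32, 72], [345, 324, 3, 11, 23], [313, 331, 25, 4, 84], [414, 338, 45, 41, 646], [458, 340, 14, 13, 75], [339, 347, 7, 15, 51], [455, 357, 10, 4, 26], [285, 359, 33, 41, 290], [355, 363, 5, 16, 60], [379, 363, 59, 37, 800], [365, 367, 4, 8, 18], [333, 369, 12, 31, 235]]
[ 0.6956 -0.0784] [[344.2417 139.7329]
 [343.1675 143.9584]]
[-1.4977 -0.0697 -0.0531]
[ 0.42123915 -0.03381517  0.350635    3.01178983] [ 0.2830
[... 322 characters left out ...]
6))
0.08 235.7461 20 (np.float64(-0.1474999999999999), np.float64(-0.19499999999999995), np.float64(-0.09999999999999987))
0.11 208.2461 42 (np.float64(-0.2541666666666666), np.float64(-0.36499999999999994), np.float64(-0.12499999999999989))
0.12 202.63281 34 (np.float64(-0.230735294117647), np.float64(-0.345), np.float64(-0.08999999999999986))
0.13 208.5625 22 (np.float64(-0.1374999999999999), np.float64(-0.18999999999999995), np.float64(-0.08499999999999985))
0.14 238.375 7 (np.float64(-0.16928571428571423), np.float64(-0.18999999999999995), np.float64(-0.1499999999999999))[ WARN:0@7.609] global loadsave.cpp:1063 imwrite_ Unsupported depth image for selected encoder is fallbacked to CV_8U.
```

```bash
python3 -c "
from plant import robot
print(robot.close_job())"
```

```text
the job is handed in; nothing more can be done
None
```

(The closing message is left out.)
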